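# Load the beaker drying rack and hold it up level

## Robot

A 6-joint arm with a two-finger parallel gripper is mounted at the origin on the work surface. World frame = base frame: x ahead of the robot, y to its left, z up, the work surface at z = 0. Lengths are in mm, angles in degrees, forces in N, time in s.
With the tool pointing down it reaches from about 400 to 825 mm from the base axis. Payload 7 kg.
Tool frame: the origin (TCP) lies on the mounting face of the last link; the fingertips stand 173 mm ahead of it and the grasp point (between the pads) lies 155 mm ahead of it; z points along the fingers, y is the line along which they close (so a half turn about z gives the same grasp; the last joint's range is limited). The gripper opens to 85 mm and grips with 20 to 120 N. Pads are 22 mm wide; open, the fingers measure 114 mm over their backs; the gripper's body (76 mm by 85 mm) begins 54 mm behind the grasp point. The pads swing forward as they close: fully open they stand 13 mm farther back than shut.
Start: joints at [88.012, 20.546, 0.682, 0, -70.136, -16.507], TCP at [214.134, 640.111, 404.702] pointing down, gripper open.
Joint ranges: [-176.03, 176.03], [-82.01, 121.73], [-58.28, 71.71], [-173.87, 95.51], [-174.79, -0.11], [-173.66, 173.66]. Speed limits (degrees/s): [136.94, 136.94, 172.46, 180, 180, 180].

## Interface

Orientations are given as [roll, pitch, yaw] about the fixed x, y, z axes, in that order (R = Rz(yaw) Ry(pitch) Rx(roll)).
In Python, from station import manip, vision, sign_off gives the robot as it stands.
- The arm moves only by the tool step_arm, never from a script. Its argument "motion" is a list of rows, each an object of numbers: "wx", "wy", "wz": the turn, a rotation vector about the world's x, y, z in rad; "x", "y", "z": the shift along the world's x, y, z in cm; "fingers": the closure, from 0 (fully open) to 1 (shut). In form: [{"wx": .., "wy": .., "wz": .., "x": .., "y": .., "z": .., "fingers": ..}, ...]. A call has 1 to 8 rows; each row shifts and turns the commanded pose from where the row before left it; what a row does not reach is not made up. A row lasts 1/10 s, in which the tool goes at most 50 mm and 8.59 degrees, less where a joint would pass 70% of its speed; a pose out of reach is approached as far as the arm can. A call is refused whole if a number of a shift passes 5 or a number of a turn 0.15, either way. A call with a gripper value outside its range is refused whole. The fingers move at their own pace and stop on an object; "newtons" is the grip in N (left out, the last holds). Time passes only in rows, so rows that do not move let the fingers close. It gives the time, the measured TCP pose, the force, the opening and the grip force at its end, in the units of the state.
- manip.sense(): the state, without advancing time (a new reading comes with each control period).
- vision.get_image(name): name is "side" or "top"; returns a dict with "img" (400x640x3 uint8, blue, green, red), "fx", "fy", "cx", "cy" (pixels), "k1" (the pictures are not rectified: a ray, as slopes to the right and down, at radius r is drawn at 1 + k1 r^2 times it, then the intrinsics apply), "extrinsics" (4x4, takes a point from world to camera coordinates). Camera axes: x right, y down, z forward; pixel columns grow to the right and rows downward; lengths in mm; the calibration is good to about 2 mm. A picture is of the moment at which its call begins. There is no depth.
- sign_off(): hands the job in; it is judged then, once.
The state is a dict: "time_s": time; "q": joint angles; "qvel": joint speeds; "joint_torque": joint torques, N m; "tool_pos": TCP position; "tool_rot": TCP orientation; "force": force on the tool from outside, world axes, zero at the start; "ft_torque": the same for the moment, N m; "finger_gap": opening from 0.0 (shut) to 1.0 (fully open); "grasp_force": force on a finger pad.
Only numpy, scipy, OpenCV 4.12 (cv2) and the standard library are available. Lean on these libraries where they do the work, as an engineer would, in place of code of your own. Each camera call takes 0.05 s, during which the arm holds its last target. There are 200 camera calls.

## Task

Pick the washed beaker off its sloping cradle, turn it mouth down and put it over the empty peg of the drying rack so that its rim stands on the rack's deck, and let go of it. Then take the rack by its black crossbar, lift it with both beakers at least 8 cm clear of its pad without tipping it, and finish there: keep gripping the rack and hold it level and still in the air. Leave the other things on the bench where they are.

Things in the scene. Friction and masses are not known exactly. Their poses are not given: they have to be found in the camera images.
- beaker_centre (a point): centre (on the axis, 42 mm from either end) of the white plastic beaker to load: straight round cup, 52 mm outside diameter, 84 mm long, bore 47 mm, 80 mm deep, about 45 g. It starts lying on the cradle, mouth to the robot's left and sloping 20 degrees down, centre 51 mm above the bench. Its x axis points along the beaker out of the open mouth: x straight down means inverted.
- cradle: fixed steel draining cradle under the lying beaker: two 8 mm rods on low feet, about 100 mm long, 36 mm wide, 46 mm high, sloping 20 degrees down towards the beaker's mouth, with a low stop before the rim; narrower than the beaker, so fingers pass beside it. Origin at the centre of its underside; x level, the way the beaker's mouth faces at the start.
- rack: loose drying rack, 0.45 kg, standing on the pad: steel deck 250 (x) x 90 (y) mm, top 12 mm above the underside; two upright white pegs, 24 mm thick, tapered tips, 60 mm tall above the deck, at x = -78 mm (empty, on the robot's left) and +78 mm (occupied); a thin post in the middle carries the crossbar. Origin: centre of the underside; x along the row, z up.
- rack_grip (a point): centre of the rack's black plastic crossbar, the carrying handle, in the middle of the rack: 18 mm thick along the rack's x, 70 mm long along its y, 24 mm tall; 135 mm above the rack's underside (39 mm above the tops of seated beakers). The rack balances about it.
- seat_free (a point): where the centre of the beaker is when it is seated on the empty peg, the one on the robot's left: on the peg's axis, 42 mm above the deck (the peg's tip is 18 mm above this point). Axes as the rack's.
- seat_taken (a point): the same point of the occupied peg on the robot's right. Axes as the rack's.
- beaker2_centre (a point): centre of the second, identical beaker, which already stands mouth down over the other peg and must stay there. Its z axis points up.
- pad: flat grey plastic drip pad under the rack, 290 x 140 x 4 mm, fixed on the bench. Origin at the centre of its underside.
- tape: bystander: roll of off-white tape lying flat, 72 mm across, 18 mm high. Origin at the centre of its underside.
- clamp: bystander: small flat steel tube clamp, about 80 x 30 mm, 12 mm high. Origin at the centre of its underside.
- spray: bystander: off-white bottle, 60 mm in diameter, 160 mm tall. Origin at the centre of its underside.
- jar: bystander: amber glass jar with a white cap, 70 mm in diameter, 85 mm tall. Origin at the centre of its underside.
- pot: bystander: steel pot standing upright, 90 mm in diameter, 60 mm tall. Origin at the centre of its underside.
- tuberack: bystander: white block 60 x 150 x 45 mm with capped sample tubes to 89 mm high. Origin at the centre of its underside.

How it is judged:
By the outcome, as a careful person would: the job done as asked, in the order asked, and still so for the second after the job is handed in, while the arm keeps its last pose, push and grip.
It also fails if it takes over 72 s, if anything falls off the work surface, if the arm or the gripper's body presses on something with over 40 N, if the wrist force passes 120 N, or if a joint passes its speed limit or range.

## Working session

There is one attempt and no reset: what is moved stays moved. The work goes in short steps, Python scripts to look and compute and a tool call to move; the robot and the scene stay as the last step left them, time stands still between calls to the robot, and variables do not carry over. Pictures are saved under pics/ and viewed, at most 10 in all, crops included, and the job is handed in when it is done.

Besides the shell and the picture viewer there is one more tool, called after "Request:" by a JSON object that holds its "api" and its "payload". step_arm: Moves the arm, as the interface text tells. Its arguments: {"type":"object","properties":{"motion":{"type":"array","items":{"type":"object","properties":{"wx":{"type":"number"},"wy":{"type":"number"},"wz":{"type":"number"},"x":{"type":"number"},"y":{"type":"number"},"z":{"type":"number"},"fingers":{"type":"number"}}}},"newtons":{"type":"number"}},"required":["motion"]}

```bash
mkdir -p pics; cat > h.py <<'E'
import numpy as np, cv2
from station import manip, vision, sign_off
def snap(n,f):
    d=vision.get_image(n); cv2.imwrite(f,d["img"]); return d
def ray(d,u,v):
    xd,yd=(u-d["cx"])/d["fx"],(v-d["cy"])/d["fy"]; x,y=xd,yd
    for _ in range(30):
        s=1+d["k1"]*(x*x+y*y); x,y=xd/s,yd/s
    E=np.array(d["extrinsics"]); R,t=E[:3,:3],E[:3,3]
    return -R.T@t, R.T@np.array([x,y,1.])
def atz(d,u,v,z):
    o,r=ray(d,u,v); return o+r*(z-o[2])/r[2]
def proj(d,p):
    E=np.array(d["extrinsics"]); c=E[:3,:3]@np.array(p,float)+E[:3,3]
    x,y=c[0]/c[2],c[1]/c[2]; s=1+d["k1"]*(x*x+y*y)
    return np.array([d["fx"]*x*s+d["cx"],d["fy"]*y*s+d["cy"]])
E
python3 - <<'E'
from h import *
import pickle
D={n:snap(n,f"pics/{n}0.png") for n in("side","top")}
pickle.dump(D,open("d0.pkl","wb"))
for n,d in D.items():
    print(n,d["fx"],d["cx"],d["cy"],d["k1"],np.round(ray(d,320,200),2))
s=manip.sense();print(s["time_s"],s["tool_rot"],s["finger_gap"],s["force"])
E
```

```text
side 392.95773014851903 322.36414689464306 205.58106627314658 -0.025250457995189993 [[ 6.1001e+02 -5.5759e+02  7.1413e+02]
 [ 1.0000e-02  7.3000e-01 -6.9000e-01]]
top 445.9297419926801 321.9518823042537 190.56581645408417 -0.09949024023656163 [[ 5.61340e+02  5.35900e+01  1.27139e+03]
 [ 6.00000e-02  4.00000e-02 -1.00000e+00]]
0.1 [ 1.79913098e+02 -7.97970118e-03 -1.85018401e+01] 1.0008484489043916 [ 0.09546121 -0.21547148  0.8313869 ]
```

View pics/top0.png

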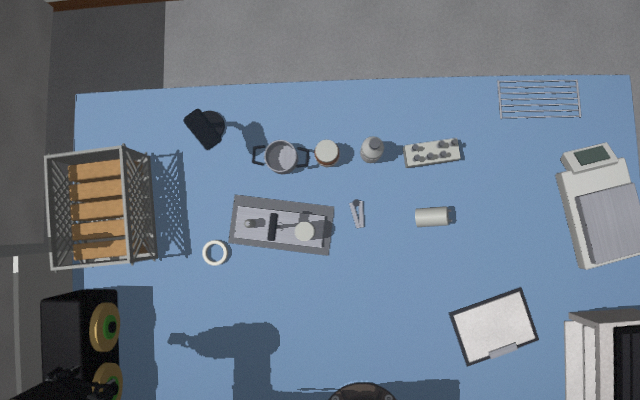

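View pics/side0.png

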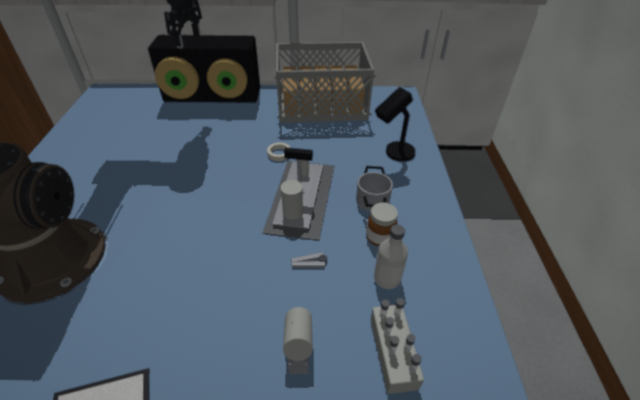

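The top view shows the beaker at about (432,217) and the rack around (282,225), with its crossbar at (272,227), free peg at (251,224) and seated beaker at (304,231). The side view has the beaker at (298,333) and the crossbar at (298,154). I'll enlarge both.

```bash
python3 - <<'E'
from h import *
t=cv2.imread("pics/top0.png");s=cv2.imread("pics/side0.png")
a=cv2.resize(t[185:265,220:350],None,fx=6,fy=6,interpolation=cv2.INTER_CUBIC)
cv2.imwrite("pics/c1.png",a)
b1=cv2.resize(s[295:380,260:340],(400,425),interpolation=cv2.INTER_CUBIC)
b2=cv2.resize(t[195:240,405:460],(400,327),interpolation=cv2.INTER_CUBIC)
c=np.zeros((425,800,3),np.uint8);c[:,:400]=b1;c[:327,400:]=b2
cv2.imwrite("pics/c2.png",np.clip(c*1.5,0,255).astype(np.uint8))
E
```

```text
(no output)
```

View pics/c1.png

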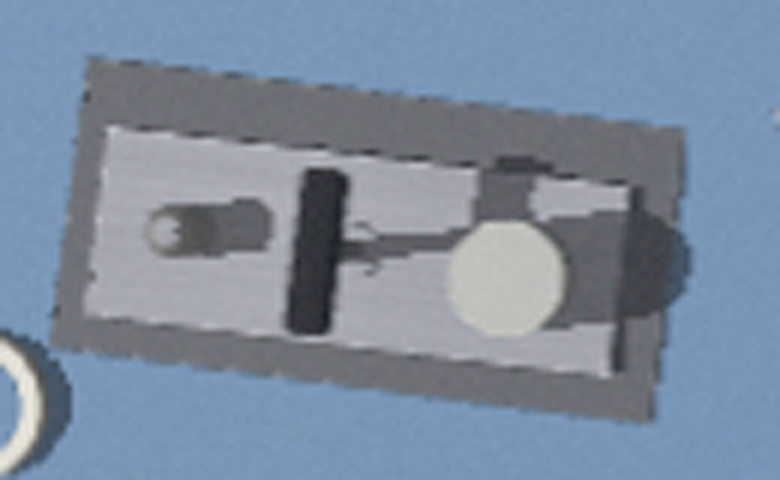

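View pics/c2.png

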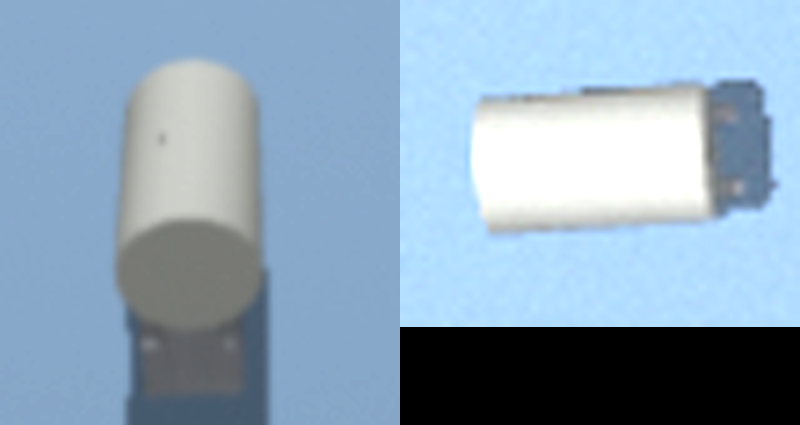

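```bash
python3 - <<'E'
from h import *
import pickle
D=pickle.load(open("d0.pkl","rb"));T,S=D["top"],D["side"]
c=lambda x,y:(220+x/6-.4,185+y/6-.4)
dk=np.array([atz(T,*c(*p),16) for p in[(107,126),(632,185),(612,375),(85,318)]])
print("deck",dk.round(1),"ctr",dk.mean(0).round(1),"len",np.linalg.norm(dk[1]-dk[0]),np.linalg.norm(dk[2]-dk[3]),np.linalg.norm(dk[0]-dk[3]))
e=dk[1]+dk[2]-dk[0]-dk[3];print("yaw",np.degrees(np.arctan2(e[1],e[0])))
b=np.array([atz(T,*c(*p),151) for p in[(302,170),(348,172),(328,333),(287,330)]])
print("bar",b.round(1),b.mean(0).round(1)); e=b[0]+b[1]-b[2]-b[3];print("bar yaw of y-axis",np.degrees(np.arctan2(e[1],e[0])))
print("bk2",atz(T,*c(507,278),100).round(1),"peg",atz(T,*c(166,230),76).round(1))
bs=lambda x,y:(260+x/5-.4,295+y/5-.4)
print("bar side",atz(S,298.5,154.5,139).round(1))
print("closed end side",atz(S,*bs(190,273),65.4).round(1))
bt=lambda x,y:(405+(x-400)/7.27-.4,195+y/7.27-.4)
# top silhouette: side edges at about axis height
for nm,p1,p2 in[("left",(480,100),(490,232)),("right",(705,88),(715,215))]:
    z=39 if nm=="left" else 63
    q=[atz(T,*bt(*p),z) for p in(p1,p2)];print(nm,np.round(q,1),np.mean(q,0).round(1),np.linalg.norm(q[0]-q[1]))
# bystanders
for n,p,z in[("clamp",(357,213),6),("spray",(372,150),160),("jar",(327,152),85),("tape",(215,253),18),("pot",(281,157),60)]:print(n,atz(T,*p,z).round(0))
E
```

```text
deck [[623.7 335.6  16. ]
 [588.8  87.3  16. ]
 [500.4  99.2  16. ]
 [533.2 347.6  16. ]] ctr [561.5 217.4  16. ] len 250.70344828382827 250.55630043258776 91.30882535375477
yaw -97.75308604522174
bar [[596.1 222.4 151. ]
 [594.7 203.  151. ]
 [527.5 212.9 151. ]
 [529.2 230.2 151. ]] [561.9 217.1 151. ]
bar yaw of y-axis -7.495543190327609
bk2 [547.9 140.9 100. ] peg [573.1 295.9  76. ]
bar side [563.9 213.4 139. ]
closed end side [ 578.9 -244.7   65.4]
left [[ 600.3 -163.9   39. ]
 [ 550.3 -165.6   39. ]] [ 575.3 -164.7   39. ] 50.06825216224887
right [[ 601.4 -243.9   63. ]
 [ 554.1 -245.5   63. ]] [ 577.8 -244.7   63. ] 47.30983198649283
clamp [593.  -3.   6.]
spray [746. -40. 160.]
jar [757.  75.  85.]
tape [491. 402.  18.]
pot [752. 203.  60.]
```

Measured, and the sizes check out (deck 250.6 x 91):
- Rack centre: (561.7, 217.2), yaw about -97.7.
- Seat_free: (572.3, 294.7, 58).
- Beaker centre: (577, -205, 51), axis yaw about 92.

Now I'll start the approach.

Request:
{"api": "step_arm", "payload": {"motion": [{"x": 4,"y": -3,"wz": -0.1},{"x": 4,"y": -3,"wz": -0.1},{"x": 4,"y": -3,"wz": -0.1},{"x": 4,"y": -3,"wz": -0.1},{"x": 4,"y": -3,"wz": -0.1},{"x": 4,"y": -3,"wz": -0.1},{"x": 4,"y": -3,"wz": -0.1},{"x": 4,"y": -3,"wz": -0.1}], "newtons": 30}}

```text
invalid input
```

Request:
{"api": "step_arm", "payload": {"motion": [{"y": -5,"wz": -0.05},{"y": -5,"wz": -0.05},{"y": -5,"wz": -0.05},{"y": -5,"wz": -0.05},{"y": -5,"wz": -0.05},{"y": -5,"wz": -0.05},{"y": -5,"wz": -0.05},{"y": -5,"wz": -0.06}]}}

```text
invalid input
```

Request:
{"api": "step_arm", "payload": {"motion": [{"x": 1,"y": -5,"z": -1,"wx": 0.05},{"x": 1,"y": -5,"z": -1,"wx": 0.05},{"x": 1,"y": -5,"z": -1,"wx": 0.05},{"x": 1,"y": -5,"z": -1,"wx": 0.05},{"y": -5,"z": -1,"wx": 0.05},{"y": -3,"z": -2,"wx": 0.05},{"z": -2,"wx": 0.05},{}]}}

```text
invalid input
```

Request:
{"api": "step_arm", "payload": {"motion": [{"wx": 0,"wy": 0,"wz": -0.1,"x": 4,"y": -3,"z": 0,"fingers": 0},{"wx": 0,"wy": 0,"wz": -0.1,"x": 4,"y": -3,"z": 0,"fingers": 0},{"wx": 0,"wy": 0,"wz": -0.1,"x": 4,"y": -3,"z": 0,"fingers": 0},{"wx": 0,"wy": 0,"wz": -0.1,"x": 4,"y": -3,"z": 0,"fingers": 0},{"wx": 0,"wy": 0,"wz": -0.1,"x": 4,"y": -3,"z": 0,"fingers": 0},{"wx": 0,"wy": 0,"wz": -0.1,"x": 4,"y": -3,"z": 0,"fingers": 0},{"wx": 0,"wy": 0,"wz": -0.1,"x": 4,"y": -3,"z": 0,"fingers": 0},{"wx": 0,"wy": 0,"wz": -0.1,"x": 4,"y": -3,"z": 0,"fingers": 0}], "newtons": 30}}

```text
time_s: 0.9
tool_pos: [535.4, 398.6, 404.4]
tool_rot: [180.0, -0.0, -64.6]
force: [0.1, 1.1, 0.1]
finger_gap: 1.005
grasp_force: 0.0
```

Request:
{"api": "step_arm", "payload": {"motion": [{"wx": 0,"wy": 0,"wz": -0.05,"x": 0,"y": -5,"z": 0,"fingers": 0},{"wx": 0,"wy": 0,"wz": -0.05,"x": 0,"y": -5,"z": 0,"fingers": 0},{"wx": 0,"wy": 0,"wz": -0.05,"x": 0,"y": -5,"z": 0,"fingers": 0},{"wx": 0,"wy": 0,"wz": -0.05,"x": 0,"y": -5,"z": 0,"fingers": 0},{"wx": 0,"wy": 0,"wz": -0.05,"x": 0,"y": -5,"z": 0,"fingers": 0},{"wx": 0,"wy": 0,"wz": -0.05,"x": 0,"y": -5,"z": 0,"fingers": 0},{"wx": 0,"wy": 0,"wz": -0.05,"x": 0,"y": -5,"z": 0,"fingers": 0},{"wx": 0,"wy": 0,"wz": -0.05,"x": 0,"y": -5,"z": 0,"fingers": 0}]}}

```text
time_s: 1.7
tool_pos: [533.5, -1.8, 404.7]
tool_rot: [180.0, 0.0, -87.4]
force: [1.0, 0.4, 0.0]
finger_gap: 0.997
grasp_force: 0.0
```

Request:
{"api": "step_arm", "payload": {"motion": [{"wx": 0.05,"wy": 0,"wz": 0,"x": 0.5,"y": -5,"z": -1,"fingers": 0},{"wx": 0.05,"wy": 0,"wz": 0,"x": 0.5,"y": -5,"z": -1,"fingers": 0},{"wx": 0.05,"wy": 0,"wz": 0,"x": 0.5,"y": -5,"z": -1,"fingers": 0},{"wx": 0.05,"wy": 0,"wz": 0,"x": 0.5,"y": -5,"z": -1,"fingers": 0},{"wx": 0.05,"wy": 0,"wz": 0,"x": 0.5,"y": -5,"z": -1,"fingers": 0},{"wx": 0.05,"wy": 0,"wz": 0,"x": 0.5,"y": -3,"z": -2,"fingers": 0},{"wx": 0.05,"wy": 0,"wz": 0,"x": 0.5,"y": -2,"z": -2,"fingers": 0},{"wx": 0,"wy": 0,"wz": 0,"x": 0.5,"y": 0,"z": -2,"fingers": 0}]}}

```text
time_s: 2.5
tool_pos: [573.1, -297.4, 293.8]
tool_rot: [-179.1, 20.1, -87.3]
force: [0.7, -0.4, 0.0]
finger_gap: 1.0
grasp_force: 0.0
```

Request:
{"api": "step_arm", "payload": {"motion": [{"wx": 0,"wy": 0,"wz": 0,"x": 0.2,"y": 0.6,"z": -2,"fingers": 0},{"wx": 0,"wy": 0,"wz": 0,"x": 0.2,"y": 0.6,"z": -2,"fingers": 0},{"wx": 0,"wy": 0,"wz": 0,"x": 0.2,"y": 0.6,"z": -2,"fingers": 0},{"wx": 0,"wy": 0,"wz": 0,"x": 0,"y": 0.7,"z": -1.8,"fingers": 0},{"wx": 0,"wy": 0,"wz": 0,"x": 0,"y": 0.6,"z": -2,"fingers": 0},{"wx": 0,"wy": 0,"wz": 0,"x": 0,"y": 0,"z": 0,"fingers": 0}]}}

```text
time_s: 3.1
tool_pos: [578.4, -261.8, 194.7]
tool_rot: [-179.3, 20.2, -87.2]
force: [-0.5, 0.2, 0.6]
finger_gap: 1.0
grasp_force: 0.0
```

```bash
python3 - <<'E'
from h import *
s=snap("side","pics/s1.png")["img"];t=snap("top","pics/t1.png")["img"]
a=cv2.resize(s[240:390,230:380],(400,400),interpolation=cv2.INTER_CUBIC)
b=cv2.resize(t[160:270,380:490],(400,400),interpolation=cv2.INTER_CUBIC)
cv2.imwrite("pics/c3.png",np.clip(np.hstack([a,b])*1.4,0,255).astype(np.uint8))
x=manip.sense();print(x["tool_pos"],x["force"])
E
```

```text
[ 579.53896872 -262.97686794  197.78001916] [-0.33207215 -0.74157407  0.47544289]
```

View pics/c3.png

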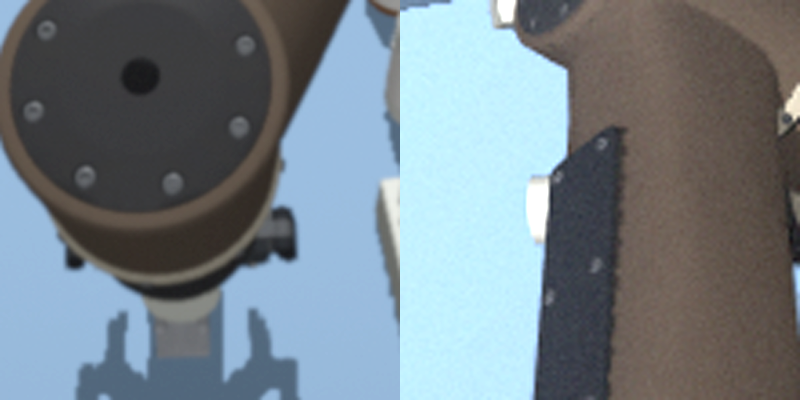

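The arm hides most of the beaker. In the left half, the finger shadows (up to x=125 and from x=250) straddle the beaker's shadow (152–222) evenly. I'll close the fingers.

Request:
{"api": "step_arm", "payload": {"motion": [{"wx": 0,"wy": 0,"wz": 0,"x": 0,"y": 0,"z": 0,"fingers": 1},{"wx": 0,"wy": 0,"wz": 0,"x": 0,"y": 0,"z": 0,"fingers": 1},{"wx": 0,"wy": 0,"wz": 0,"x": 0,"y": 0,"z": 0,"fingers": 1},{"wx": 0,"wy": 0,"wz": 0,"x": 0,"y": 0,"z": 0,"fingers": 1},{"wx": 0,"wy": 0,"wz": 0,"x": 0,"y": 0,"z": 0,"fingers": 1},{"wx": 0,"wy": 0,"wz": 0,"x": 0,"y": 0,"z": 0,"fingers": 1},{"wx": 0,"wy": 0,"wz": 0,"x": 0,"y": 0,"z": 0,"fingers": 1},{"wx": 0,"wy": 0,"wz": 0,"x": 0,"y": 0,"z": 0,"fingers": 1}], "newtons": 30}}

```text
time_s: 4.0
tool_pos: [577.5, -263.1, 199.1]
tool_rot: [-179.2, 20.1, -87.1]
force: [-9.9, 0.1, 8.4]
finger_gap: 0.609
grasp_force: 30.5
```

Request:
{"api": "step_arm", "payload": {"motion": [{"wx": 0,"wy": 0,"wz": 0,"x": 0,"y": 0,"z": 1,"fingers": 1},{"wx": 0,"wy": 0,"wz": 0,"x": 0,"y": 0,"z": 2,"fingers": 1},{"wx": 0,"wy": 0,"wz": 0,"x": 0,"y": 0,"z": 3,"fingers": 1},{"wx": 0,"wy": 0,"wz": 0,"x": 0,"y": 0,"z": 3,"fingers": 1},{"wx": 0,"wy": 0,"wz": 0,"x": 0,"y": 1,"z": 3,"fingers": 1},{"wx": 0,"wy": 0,"wz": 0,"x": 0,"y": 2,"z": 3,"fingers": 1},{"wx": 0,"wy": 0,"wz": 0,"x": 0,"y": 3,"z": 3,"fingers": 1},{"wx": 0,"wy": 0,"wz": 0,"x": 0,"y": 3,"z": 2,"fingers": 1}]}}

```text
time_s: 4.8
tool_pos: [579.6, -172.5, 401.7]
tool_rot: [-178.7, 20.0, -87.0]
force: [0.6, 0.3, 0.5]
finger_gap: 0.608
grasp_force: 31.5
```

Request:
{"api": "step_arm", "payload": {"motion": [{"wx": -0.07,"wy": 0,"wz": 0,"x": -0.5,"y": 3,"z": 0,"fingers": 1},{"wx": -0.07,"wy": 0,"wz": 0,"x": -0.5,"y": 3,"z": 0,"fingers": 1},{"wx": -0.07,"wy": 0,"wz": 0,"x": -0.5,"y": 3,"z": 0,"fingers": 1},{"wx": -0.07,"wy": 0,"wz": 0,"x": -0.5,"y": 3,"z": 0,"fingers": 1},{"wx": -0.07,"wy": 0,"wz": 0,"x": -0.5,"y": 3,"z": 0,"fingers": 1},{"wx": -0.07,"wy": 0,"wz": 0,"x": -0.5,"y": 3,"z": 0,"fingers": 1},{"wx": -0.07,"wy": 0,"wz": 0,"x": -0.5,"y": 3,"z": 0,"fingers": 1},{"wx": -0.07,"wy": 0,"wz": 0,"x": -0.5,"y": 3,"z": 0,"fingers": 1}]}}

```text
time_s: 5.6
tool_pos: [539.1, 68.4, 399.6]
tool_rot: [179.6, -12.1, -87.2]
force: [1.2, 0.1, -0.6]
finger_gap: 0.61
grasp_force: 31.5
```

```bash
python3 - <<'E'
from h import *
x=manip.sense();print(np.round(x["q"],1),x["tool_pos"],x["tool_rot"],x["finger_gap"])
E
```

```text
[ 31.6   9.1 -20.7  11.3 -66.8 -33.9] [539.14584194  68.38631071 399.5724902 ] [179.62161332 -12.10458722 -87.23005251] 0.609588756461735
```

Request:
{"api": "step_arm", "payload": {"motion": [{"wx": -0.132,"wy": -0.006,"wz": 0,"x": -0.5,"y": 3,"z": 0,"fingers": 1},{"wx": -0.132,"wy": -0.006,"wz": 0,"x": -0.5,"y": 3,"z": 0,"fingers": 1},{"wx": -0.132,"wy": -0.006,"wz": 0,"x": -0.5,"y": 3,"z": 0,"fingers": 1},{"wx": -0.132,"wy": -0.006,"wz": 0,"x": -0.5,"y": 3,"z": 0,"fingers": 1},{"wx": -0.132,"wy": -0.006,"wz": 0,"x": -0.5,"y": 3,"z": 0,"fingers": 1},{"wx": 0,"wy": 0,"wz": 0.12,"x": -0.5,"y": 3,"z": 0,"fingers": 1},{"wx": 0,"wy": 0,"wz": 0.12,"x": -0.5,"y": 3,"z": 0,"fingers": 1},{"wx": 0,"wy": 0,"wz": 0.12,"x": -0.5,"y": 3,"z": 0,"fingers": 1}]}}

```text
time_s: 6.4
tool_pos: [499.3, 309.0, 398.7]
tool_rot: [179.4, -49.8, -66.3]
force: [1.0, 0.2, 0.1]
finger_gap: 0.609
grasp_force: 31.6
```

Request:
{"api": "step_arm", "payload": {"motion": [{"wx": 0,"wy": 0,"wz": 0.12,"x": -0.5,"y": 1,"z": 0,"fingers": 1},{"wx": 0,"wy": 0,"wz": 0.12,"x": -0.5,"y": 1,"z": 0,"fingers": 1},{"wx": 0,"wy": 0,"wz": 0.12,"x": -0.5,"y": 1,"z": 0,"fingers": 1},{"wx": 0,"wy": 0,"wz": 0.12,"x": -0.5,"y": 1,"z": 0,"fingers": 1},{"wx": 0,"wy": 0,"wz": 0.12,"x": -0.5,"y": 0.5,"z": 0,"fingers": 1},{"wx": 0,"wy": 0,"wz": 0.09,"x": 0,"y": 0,"z": 0,"fingers": 1},{"wx": 0,"wy": 0,"wz": 0,"x": 0,"y": 0,"z": 0,"fingers": 1}]}}

```text
time_s: 7.1
tool_pos: [474.2, 351.2, 399.5]
tool_rot: [179.5, -49.9, -27.0]
force: [0.4, -0.8, -0.6]
finger_gap: 0.613
grasp_force: 31.6
```

```bash
python3 - <<'E'
from h import *
from scipy.spatial.transform import Rotation as R
x=manip.sense();print(np.round(x["q"],1),x["tool_pos"],x["tool_rot"],x["finger_gap"])
print(R.from_euler("xyz",x["tool_rot"],degrees=True).as_matrix().round(3))
E
```

```text
[ 60.2  11.  -41.3  64.  -58.2 -43.5] [474.18633409 351.2346832  399.46875053] [179.46261472 -49.89727371 -27.03443021] 0.6134300349541217
[[ 0.574 -0.461  0.677]
 [-0.293 -0.887 -0.356]
 [ 0.765  0.006 -0.644]]
```

Request:
{"api": "step_arm", "payload": {"motion": [{"wx": 0,"wy": 0,"wz": 0,"x": -0.2,"y": -0.1,"z": -2,"fingers": 1},{"wx": 0,"wy": 0,"wz": 0,"x": -0.2,"y": -0.1,"z": -2.5,"fingers": 1},{"wx": 0,"wy": 0,"wz": 0,"x": -0.2,"y": 0,"z": -2.5,"fingers": 1},{"wx": 0,"wy": 0,"wz": 0,"x": 0,"y": 0,"z": -2.5,"fingers": 1},{"wx": 0,"wy": 0,"wz": 0,"x": 0,"y": 0,"z": -2.5,"fingers": 1},{"wx": 0,"wy": 0,"wz": 0,"x": 0,"y": 0,"z": -2,"fingers": 1},{"wx": 0,"wy": 0,"wz": 0,"x": 0,"y": 0,"z": 0,"fingers": 1}]}}

```text
time_s: 7.8
tool_pos: [469.2, 349.7, 256.3]
tool_rot: [179.0, -49.9, -27.0]
force: [-0.8, -0.5, -0.9]
finger_gap: 0.606
grasp_force: 31.6
```

```bash
python3 - <<'E'
from h import *
S=snap("side","pics/s2.png");T=snap("top","pics/t2.png")
a=cv2.resize(S["img"][80:230,240:340],(400,600),interpolation=cv2.INTER_CUBIC)
b=cv2.resize(T["img"][170:270,220:320],(400,400),interpolation=cv2.INTER_CUBIC)
c=np.zeros((600,800,3),np.uint8);c[:,:400]=a;c[:400,400:]=b
cv2.imwrite("pics/c4.png",np.clip(c*1.4,0,255).astype(np.uint8))
x=manip.sense();print(x["tool_pos"],x["tool_rot"],x["force"])
for p in[(572.3,294.7,76),(572.3,294.7,194),(572.3,294.7,110)]:
    u,v=proj(S,p);u2,v2=proj(T,p);print(p,(u-240)*4,(v-80)*4,(u2-220)*4+400,(v2-170)*4)
E
```

```text
[469.3872193  350.29110075 258.66824693] [179.2731532  -49.93747735 -27.0897622 ] [-0.00482074 -0.09527901 -0.10263449]
(572.3, 294.7, 76) 253.89856408761943 301.0802719658009 510.91284265972695 212.9206806729835
(572.3, 294.7, 194) 250.73477150054964 147.66163347065122 472.2900598238259 212.14178207064424
(572.3, 294.7, 110) 253.03436838566404 259.3401157476801 500.57449925112564 212.71348402733747
```

View pics/c4.png

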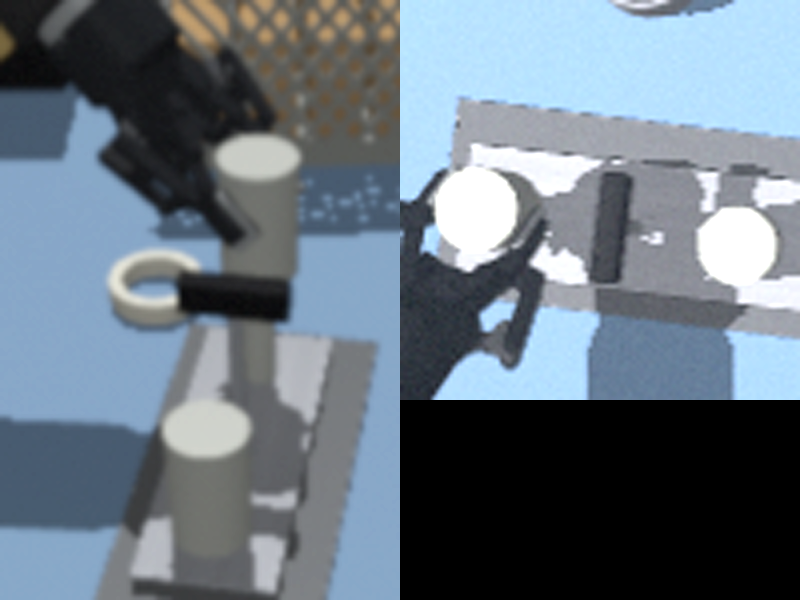

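The beaker hangs upright. Its top centre is at crop (259,157) in the side view and (476,208) in the top view. I'll triangulate it.

```bash
python3 - <<'E'
from h import *
import pickle
D=pickle.load(open("d0.pkl","rb"));T,S=D["top"],D["side"]
o1,r1=ray(S,240+259/4-.4,80+157/4-.4);o2,r2=ray(T,220+76/4-.4,170+208/4-.4)
A=np.c_[r1,-r2];k=np.linalg.lstsq(A,o2-o1,rcond=None)[0]
print(o1+r1*k[0],o2+r2*k[1])
o1,r1=ray(S,240+207/4-.4,80+430/4-.4);o2,r2=ray(T,220+338/4-.4,170+246/4-.4)
A=np.c_[r1,-r2];k=np.linalg.lstsq(A,o2-o1,rcond=None)[0]
print("bk2",o1+r1*k[0],o2+r2*k[1])
E
```

```text
[576.3551695  294.56964763 188.61912806] [575.83125608 294.5406556  188.60566486]
bk2 [548.81003723 141.24935694  97.04392315] [547.45063107 141.13712369  97.05163484]
```

Request:
{"api": "step_arm", "payload": {"motion": [{"wx": 0,"wy": 0,"wz": 0,"x": -0.5,"y": 0.1,"z": 0,"fingers": 1},{"wx": 0,"wy": 0,"wz": 0,"x": 0,"y": 0,"z": -2,"fingers": 1},{"wx": 0,"wy": 0,"wz": 0,"x": 0,"y": 0,"z": -2,"fingers": 1},{"wx": 0,"wy": 0,"wz": 0,"x": 0,"y": 0,"z": -2,"fingers": 1},{"wx": 0,"wy": 0,"wz": 0,"x": 0,"y": 0,"z": -1.5,"fingers": 1},{"wx": 0,"wy": 0,"wz": 0,"x": 0,"y": 0,"z": -0.5,"fingers": 1},{"wx": 0,"wy": 0,"wz": 0,"x": 0,"y": 0,"z": -0.3,"fingers": 1},{"wx": 0,"wy": 0,"wz": 0,"x": 0,"y": 0,"z": 0,"fingers": 1}]}}

```text
time_s: 8.7
tool_pos: [463.7, 351.4, 175.7]
tool_rot: [179.3, -49.9, -27.0]
force: [-0.4, -0.4, -0.5]
finger_gap: 0.611
grasp_force: 31.6
```

Request:
{"api": "step_arm", "payload": {"motion": [{"wx": 0,"wy": 0,"wz": 0,"x": 0,"y": 0,"z": -0.2,"fingers": 1},{"wx": 0,"wy": 0,"wz": 0,"x": 0,"y": 0,"z": -0.2,"fingers": 1},{"wx": 0,"wy": 0,"wz": 0,"x": 0,"y": 0,"z": 0,"fingers": 1}]}}

```text
time_s: 9.0
tool_pos: [463.5, 351.2, 171.1]
tool_rot: [179.2, -49.9, -26.9]
force: [-0.3, 0.1, -0.3]
finger_gap: 0.612
grasp_force: 31.6
```

Request:
{"api": "step_arm", "payload": {"motion": [{"wx": 0,"wy": 0,"wz": 0,"x": 0,"y": 0,"z": -0.15,"fingers": 1},{"wx": 0,"wy": 0,"wz": 0,"x": 0,"y": 0,"z": -0.15,"fingers": 1},{"wx": 0,"wy": 0,"wz": 0,"x": 0,"y": 0,"z": 0,"fingers": 1}]}}

```text
time_s: 9.3
tool_pos: [463.5, 351.1, 167.7]
tool_rot: [179.2, -49.9, -26.9]
force: [0.1, 0.5, 0.3]
finger_gap: 0.61
grasp_force: 31.6
```

Request:
{"api": "step_arm", "payload": {"motion": [{"wx": 0,"wy": 0,"wz": 0,"x": 0,"y": 0,"z": -0.1,"fingers": 1},{"wx": 0,"wy": 0,"wz": 0,"x": 0,"y": 0,"z": -0.1,"fingers": 1},{"wx": 0,"wy": 0,"wz": 0,"x": 0,"y": 0,"z": 0,"fingers": 1}]}}

```text
time_s: 9.6
tool_pos: [463.5, 351.1, 165.7]
tool_rot: [179.2, -49.9, -26.9]
force: [-0.0, -0.6, 0.2]
finger_gap: 0.607
grasp_force: 31.6
```

Request:
{"api": "step_arm", "payload": {"motion": [{"wx": 0,"wy": 0,"wz": 0,"x": 0,"y": 0,"z": -0.1,"fingers": 1},{"wx": 0,"wy": 0,"wz": 0,"x": 0,"y": 0,"z": -0.1,"fingers": 1},{"wx": 0,"wy": 0,"wz": 0,"x": 0,"y": 0,"z": 0,"fingers": 1}]}}

```text
time_s: 9.9
tool_pos: [463.6, 351.3, 164.9]
tool_rot: [179.2, -50.0, -27.0]
force: [-2.9, -1.8, 6.2]
finger_gap: 0.608
grasp_force: 32.0
```

```bash
python3 - <<'E'
from h import *
S=snap("side","pics/s3.png");T=snap("top","pics/t3.png")
a=cv2.resize(S["img"][110:230,250:330],(400,600),interpolation=cv2.INTER_CUBIC)
b=cv2.resize(T["img"][180:260,230:310],(400,400),interpolation=cv2.INTER_CUBIC)
c=np.zeros((600,800,3),np.uint8);c[:,:400]=a;c[:400,400:]=b
cv2.imwrite("pics/c5.png",np.clip(c*1.4,0,255).astype(np.uint8))
E
```

```text
(no output)
```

View pics/c5.png

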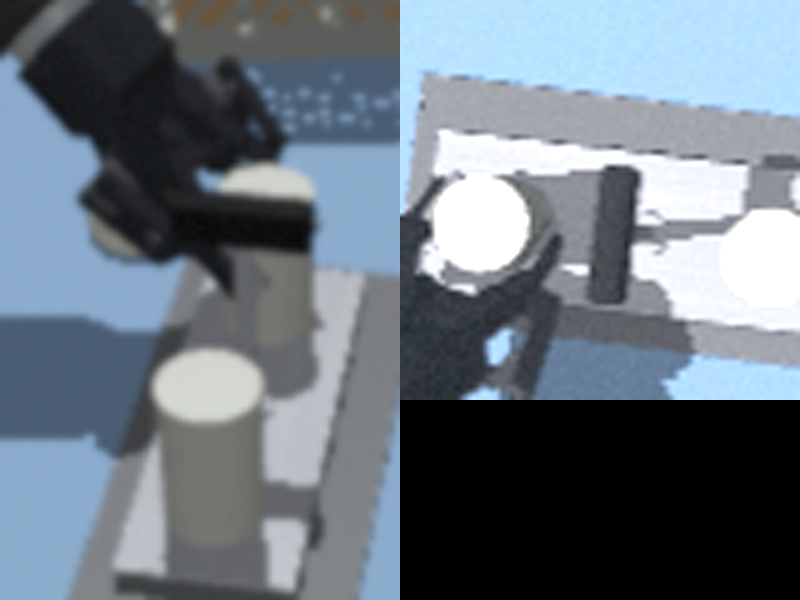

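The rim is on the deck: 6 N upward at the expected height, beaker upright at (268,185) in the side view and (482,222) in the top view. I'll release and back out along the tool axis.

Request:
{"api": "step_arm", "payload": {"motion": [{"wx": 0,"wy": 0,"wz": 0,"x": 0,"y": 0,"z": 0.05,"fingers": 0.6},{"wx": 0,"wy": 0,"wz": 0,"x": 0,"y": 0,"z": 0,"fingers": 0.2},{"wx": 0,"wy": 0,"wz": 0,"x": 0,"y": 0,"z": 0,"fingers": 0.1},{"wx": 0,"wy": 0,"wz": 0,"x": 0,"y": 0,"z": 0,"fingers": 0.1},{"wx": 0,"wy": 0,"wz": 0,"x": 0,"y": 0,"z": 0,"fingers": 0.1},{"wx": 0,"wy": 0,"wz": 0,"x": 0,"y": 0,"z": 0,"fingers": 0.1}]}}

```text
time_s: 10.6
tool_pos: [463.5, 351.4, 164.5]
tool_rot: [179.2, -49.9, -26.9]
force: [-0.4, -1.0, -0.4]
finger_gap: 0.899
grasp_force: 0.0
```

Request:
{"api": "step_arm", "payload": {"motion": [{"wx": 0,"wy": 0,"wz": 0,"x": -0.7,"y": 0.35,"z": 0.65,"fingers": 0.1},{"wx": 0,"wy": 0,"wz": 0,"x": -1.4,"y": 0.7,"z": 1.3,"fingers": 0.1},{"wx": 0,"wy": 0,"wz": 0,"x": -1.4,"y": 0.7,"z": 1.3,"fingers": 0.1},{"wx": 0,"wy": 0,"wz": 0,"x": -1.4,"y": 0.7,"z": 1.3,"fingers": 0.1},{"wx": 0,"wy": 0,"wz": 0,"x": -1.4,"y": 0.7,"z": 2,"fingers": 0.1},{"wx": 0,"wy": 0,"wz": 0,"x": 0,"y": 0,"z": 4,"fingers": 0.1},{"wx": 0,"wy": 0,"wz": 0,"x": 0,"y": 0,"z": 4,"fingers": 0.1},{"wx": 0,"wy": 0,"wz": 0,"x": 0,"y": 0,"z": 4,"fingers": 0.1}]}}

```text
time_s: 11.4
tool_pos: [399.9, 382.8, 351.4]
tool_rot: [179.1, -49.8, -26.8]
force: [1.9, 0.1, 0.7]
finger_gap: 0.902
grasp_force: 0.0
```

Request:
{"api": "step_arm", "payload": {"motion": [{"wx": 0.057,"wy": 0.111,"wz": 0,"x": 1,"y": -1,"z": 1,"fingers": 0.1},{"wx": 0.057,"wy": 0.111,"wz": 0,"x": 1,"y": -1,"z": 1,"fingers": 0.1},{"wx": 0.057,"wy": 0.111,"wz": 0,"x": 1,"y": -1,"z": 1,"fingers": 0.1},{"wx": 0.057,"wy": 0.111,"wz": 0,"x": 1,"y": -1,"z": 0,"fingers": 0.1},{"wx": 0.057,"wy": 0.111,"wz": 0,"x": 1,"y": -1,"z": 0,"fingers": 0.1},{"wx": 0.057,"wy": 0.111,"wz": 0,"x": 1,"y": -1,"z": 0,"fingers": 0.1},{"wx": 0.057,"wy": 0.111,"wz": 0,"x": 1,"y": -1,"z": 0,"fingers": 0.1},{"wx": 0,"wy": 0,"wz": 0,"x": 1,"y": -1,"z": 0,"fingers": 0.1}]}}

```text
time_s: 12.2
tool_pos: [481.8, 302.7, 380.6]
tool_rot: [179.5, 0.4, -27.1]
force: [1.6, 0.1, 0.8]
finger_gap: 0.902
grasp_force: 0.0
```

Request:
{"api": "step_arm", "payload": {"motion": [{"wx": 0,"wy": 0,"wz": 0.11,"x": 2,"y": -2,"z": 0,"fingers": 0.1},{"wx": 0,"wy": 0,"wz": 0.11,"x": 2,"y": -2,"z": 0,"fingers": 0.1},{"wx": 0,"wy": 0,"wz": 0.12,"x": 2,"y": -2,"z": 0,"fingers": 0.1},{"wx": 0,"wy": 0,"wz": 0,"x": 2,"y": -2,"z": 0,"fingers": 0.1},{"wx": 0,"wy": 0,"wz": 0,"x": 0,"y": 0,"z": 0,"fingers": 0.1},{"wx": 0,"wy": 0,"wz": 0,"x": 0,"y": 0,"z": 0,"fingers": 0.1}]}}

```text
time_s: 12.8
tool_pos: [560.6, 222.0, 379.5]
tool_rot: [179.2, 0.1, -7.6]
force: [-0.5, -0.9, -0.4]
finger_gap: 0.9
grasp_force: 0.0
```

```bash
python3 - <<'E'
from h import *
from scipy.spatial.transform import Rotation as R
x=manip.sense();print(np.round(x["q"],1),x["tool_pos"],x["tool_rot"],x["finger_gap"])
S=snap("side","pics/s4.png");T=snap("top","pics/t4.png")
a=cv2.resize(S["img"][90:240,240:340],(400,600),interpolation=cv2.INTER_CUBIC)
b=cv2.resize(T["img"][170:270,220:320],(400,400),interpolation=cv2.INTER_CUBIC)
c=np.zeros((600,800,3),np.uint8);c[:,:400]=a;c[:400,400:]=b
cv2.imwrite("pics/c6.png",np.clip(c*1.4,0,255).astype(np.uint8))
E
```

```text
[ 40.3  15.  -10.9   0.5 -64.8  41.9] [560.59650563 222.01673612 379.45054305] [ 1.79224593e+02  1.15586922e-01 -7.63593655e+00] 0.899565675354611
```

View pics/c6.png

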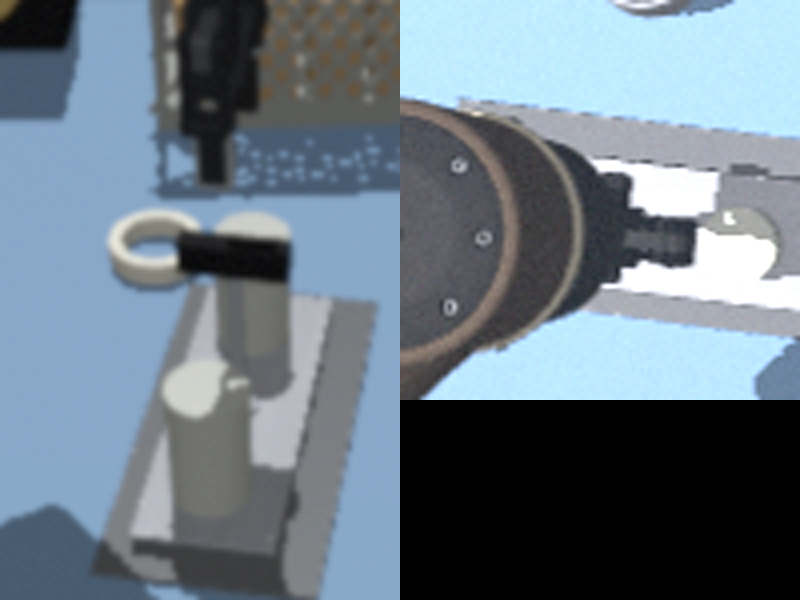

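Both beakers stand on the rack and the rack hasn't moved; the bar is at (235,255) in the side crop. I'll descend onto it and take out the 0.8° roll.

Request:
{"api": "step_arm", "payload": {"motion": [{"wx": 0.0135,"wy": -0.002,"wz": 0,"x": 0.1,"y": -0.5,"z": -1.5,"fingers": 0.1},{"wx": 0,"wy": 0,"wz": 0,"x": 0,"y": 0,"z": -2,"fingers": 0.1},{"wx": 0,"wy": 0,"wz": 0,"x": 0,"y": 0,"z": -2,"fingers": 0.1},{"wx": 0,"wy": 0,"wz": 0,"x": 0,"y": 0,"z": -2,"fingers": 0.1},{"wx": 0,"wy": 0,"wz": 0,"x": 0,"y": 0,"z": -1.1,"fingers": 0.1},{"wx": 0,"wy": 0,"wz": 0,"x": 0,"y": 0,"z": 0,"fingers": 0.1}]}}

```text
time_s: 13.5
tool_pos: [560.7, 218.2, 292.7]
tool_rot: [-180.0, 0.3, -7.5]
force: [0.1, 0.1, 0.4]
finger_gap: 0.9
grasp_force: 0.0
```

Request:
{"api": "step_arm", "payload": {"motion": [{"wx": 0,"wy": 0,"wz": 0,"x": 0,"y": 0,"z": 0,"fingers": 0.4},{"wx": 0,"wy": 0,"wz": 0,"x": 0,"y": 0,"z": 0,"fingers": 0.5},{"wx": 0,"wy": 0,"wz": 0,"x": 0,"y": 0,"z": 0,"fingers": 0.6},{"wx": 0,"wy": 0,"wz": 0,"x": 0,"y": 0,"z": 0,"fingers": 0.65},{"wx": 0,"wy": 0,"wz": 0,"x": 0,"y": 0,"z": 0,"fingers": 0.7},{"wx": 0,"wy": 0,"wz": 0,"x": 0,"y": 0,"z": 0,"fingers": 0.7},{"wx": 0,"wy": 0,"wz": 0,"x": 0,"y": 0,"z": 0,"fingers": 0.7}], "newtons": 20}}

```text
time_s: 14.2
tool_pos: [561.5, 217.8, 294.2]
tool_rot: [-179.8, 0.2, -7.5]
force: [-1.2, -0.1, 0.3]
finger_gap: 0.303
grasp_force: 0.0
```

Request:
{"api": "step_arm", "payload": {"motion": [{"wx": 0,"wy": 0,"wz": 0,"x": 0,"y": 0,"z": 0,"fingers": 0.74},{"wx": 0,"wy": 0,"wz": 0,"x": 0,"y": 0,"z": 0,"fingers": 0.76},{"wx": 0,"wy": 0,"wz": 0,"x": 0,"y": 0,"z": 0,"fingers": 0.78},{"wx": 0,"wy": 0,"wz": 0,"x": 0,"y": 0,"z": 0,"fingers": 0.8},{"wx": 0,"wy": 0,"wz": 0,"x": 0,"y": 0,"z": 0,"fingers": 0.83},{"wx": 0,"wy": 0,"wz": 0,"x": 0,"y": 0,"z": 0,"fingers": 0.83}], "newtons": 20}}

```text
time_s: 14.8
tool_pos: [561.5, 218.0, 294.2]
tool_rot: [-179.8, 0.2, -7.5]
force: [0.6, -0.2, 0.2]
finger_gap: 0.21
grasp_force: 19.6
```

Request:
{"api": "step_arm", "payload": {"motion": [{"wx": 0,"wy": 0,"wz": 0,"x": 0,"y": 0,"z": 0,"fingers": 1},{"wx": 0,"wy": 0,"wz": 0,"x": 0,"y": 0,"z": 0,"fingers": 1},{"wx": 0,"wy": 0,"wz": 0,"x": 0,"y": 0,"z": 0,"fingers": 1},{"wx": 0,"wy": 0,"wz": 0,"x": 0,"y": 0,"z": 0,"fingers": 1}], "newtons": 80}}

```text
time_s: 15.2
tool_pos: [561.5, 218.0, 294.3]
tool_rot: [-179.8, 0.2, -7.5]
force: [0.0, 1.7, 2.8]
finger_gap: 0.199
grasp_force: 78.7
```

Request:
{"api": "step_arm", "payload": {"motion": [{"wx": 0,"wy": 0,"wz": 0,"x": 0,"y": 0,"z": 0.2,"fingers": 1},{"wx": 0,"wy": 0,"wz": 0,"x": 0,"y": 0,"z": 0.3,"fingers": 1},{"wx": 0,"wy": 0,"wz": 0,"x": 0,"y": 0,"z": 0.5,"fingers": 1},{"wx": 0,"wy": 0,"wz": 0,"x": 0,"y": 0,"z": 0.7,"fingers": 1},{"wx": 0,"wy": 0,"wz": 0,"x": 0,"y": 0,"z": 1,"fingers": 1},{"wx": 0,"wy": 0,"wz": 0,"x": 0,"y": 0,"z": 1,"fingers": 1},{"wx": 0,"wy": 0,"wz": 0,"x": 0,"y": 0,"z": 1,"fingers": 1},{"wx": 0,"wy": 0,"wz": 0,"x": 0,"y": 0,"z": 1,"fingers": 1}]}}

```text
time_s: 16.0
tool_pos: [561.5, 217.9, 352.3]
tool_rot: [-179.8, 0.1, -7.5]
force: [0.3, -0.7, -5.3]
finger_gap: 0.195
grasp_force: 78.2
```

Request:
{"api": "step_arm", "payload": {"motion": [{"wx": 0,"wy": 0,"wz": 0,"x": 0,"y": 0,"z": 1,"fingers": 1},{"wx": 0,"wy": 0,"wz": 0,"x": 0,"y": 0,"z": 1,"fingers": 1},{"wx": 0,"wy": 0,"wz": 0,"x": 0,"y": 0,"z": 1,"fingers": 1},{"wx": 0,"wy": 0,"wz": 0,"x": 0,"y": 0,"z": 1,"fingers": 1},{"wx": 0,"wy": 0,"wz": 0,"x": 0,"y": 0,"z": 1,"fingers": 1},{"wx": 0,"wy": 0,"wz": 0,"x": 0,"y": 0,"z": 0.5,"fingers": 1},{"wx": 0,"wy": 0,"wz": 0,"x": 0,"y": 0,"z": 0.3,"fingers": 1},{"wx": 0,"wy": 0,"wz": 0,"x": 0,"y": 0,"z": 0.1,"fingers": 1}]}}

```text
time_s: 16.8
tool_pos: [561.5, 217.9, 410.3]
tool_rot: [-179.8, 0.2, -7.5]
force: [0.1, -0.0, -4.8]
finger_gap: 0.196
grasp_force: 78.3
```

Request:
{"api": "step_arm", "payload": {"motion": [{"wx": 0,"wy": 0,"wz": 0,"x": 0,"y": 0,"z": 0,"fingers": 1},{"wx": 0,"wy": 0,"wz": 0,"x": 0,"y": 0,"z": 0,"fingers": 1},{"wx": 0,"wy": 0,"wz": 0,"x": 0,"y": 0,"z": 0,"fingers": 1},{"wx": 0,"wy": 0,"wz": 0,"x": 0,"y": 0,"z": 0,"fingers": 1}]}}

```text
time_s: 17.2
tool_pos: [561.5, 217.9, 409.8]
tool_rot: [-179.9, 0.2, -7.5]
force: [-0.2, 0.3, -5.1]
finger_gap: 0.196
grasp_force: 78.3
```

```bash
python3 - <<'E'
from h import *
x=manip.sense();print(x["tool_pos"],x["tool_rot"],x["finger_gap"],x["force"],x["ft_torque"])
S=snap("side","pics/s5.png");T=snap("top","pics/t5.png")
a=cv2.resize(S["img"][60:240,230:350],(400,600),interpolation=cv2.INTER_CUBIC)
b=cv2.resize(T["img"][170:270,220:320],(400,400),interpolation=cv2.INTER_CUBIC)
c=np.zeros((600,800,3),np.uint8);c[:,:400]=a;c[:400,400:]=b
cv2.imwrite("pics/c7.png",np.clip(c*1.4,0,255).astype(np.uint8))
E
```

```text
[561.49007145 217.9156422  409.79117694] [-179.85551997    0.1890925    -7.52880432] 0.19647922820403776 [-0.17763559  0.26868431 -5.09013469] [-0.04468844 -0.0069803   0.02231954]
```

View pics/c7.png

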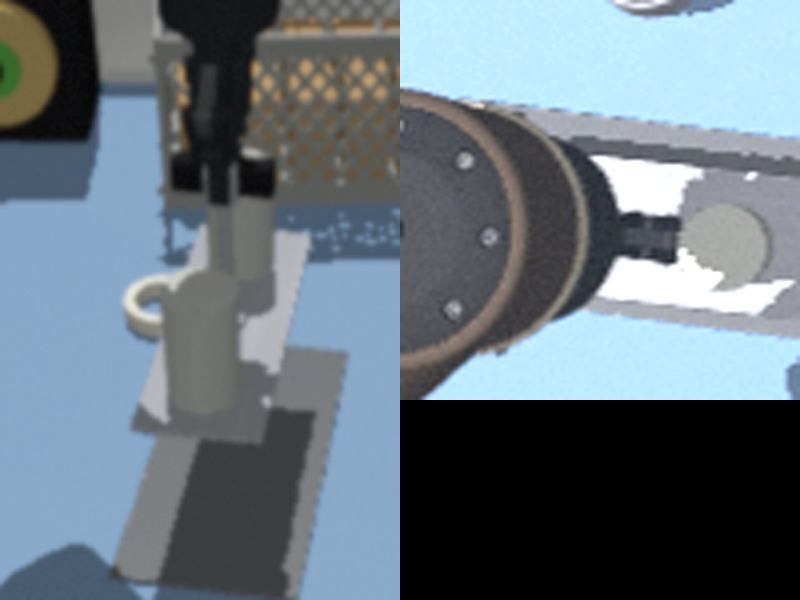

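The rack hangs level about 115 mm up. Both beakers are seated, at (205,340) and (255,220) in the side crop, and the pad below is empty. The readings are steady, so I'm handing it in.

```bash
python3 -c "
from station import sign_off
print(sign_off())"
```

```text
the job is handed in; nothing more can be done
None
```

The beaker is seated mouth down on the empty peg, and the arm is gripping the rack by its crossbar, holding it level and still with both beakers about 11.5 cm above its pad; the job was handed in at about 17 s, but sign-off returned no verdict.

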